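# Level the kiln shelf with the matching post

### The arm

A 6-joint arm with a two-finger parallel gripper is mounted at the origin on a cart in front of the work surface, level with it; the furniture and walls round the work are solid. World frame = base frame: x ahead of the robot, y to its left, z up, the work surface at z = 0. Lengths are in m, angles in rad, forces in N, time in s.
With the tool pointing down it reaches from about 0.375 to 0.9 m from the base axis. Payload 3.1 kg.
Tool frame: the origin (TCP) lies on the centre line of the jaws, within the pads' length; the fingertips stand 8 mm ahead of it and the grasp point (between the pads) lies 11 mm behind it; z points along the fingers, y is the line along which they close (so a half turn about z gives the same grasp; the last joint's range is limited). The gripper opens to 87 mm and grips with 3 to 60 N. Pads are 19 mm wide; open, the fingers measure 117 mm over their backs; the gripper's body (75 mm by 190 mm) begins 51 mm behind the grasp point.
Start: joints at [-0.178, 0.527, 1.433, -0, 1.181, -0.178], TCP at [0.625, 0, 0.231] pointing down, gripper open.
Joint ranges: [-3.08, 3.08], [-0.75, 2.2], [0.22, 2.44], [-1.43, 4.57], [0, 2.65], [-2.85, 2.85]. Speed limits (rad/s): [2.79, 2.79, 3.14, 3.14, 3.14, 3.14].

### API

Orientations are given as a unit quaternion [x, y, z, w].
In Python, from rig import robot gives the robot as it stands. The module is installed in compiled form; this text tells all that it offers.
- The arm moves only by the tool send_rows, never from a script. Its argument "increments" is one flat list of numbers, 7 for each row, row after row: the turn, a rotation vector about the world's x, y, z in rad, then the shift along the world's x, y, z in cm, then the opening, from 0 (shut) to 1 (fully open). A call has 1 to 20 rows; each row shifts and turns the commanded pose from where the row before left it; what a row does not reach is not made up. A row lasts 1/12 s, in which the tool goes at most 41.7 mm and 7.16 degrees, less where a joint would pass 70% of its speed; a pose out of reach is approached as far as the arm can. A call is refused whole if a number of a shift passes 4.17 or a number of a turn 0.125, either way. A call with a gripper value outside its range is refused whole. The fingers move at their own pace and stop on an object; "newtons" is the grip in N (left out, the last holds). Time passes only in rows, so rows that do not move let the fingers close. It gives the time, the measured TCP pose, the force, the opening and the grip force at its end, in the units of the state.
- robot.get_obs(): the state, without advancing time (a new reading comes with each control period).
- robot.camera(name): name is "scene" or "side" or "wrist"; returns a dict with "image" (400x640x3 uint8, red, green, blue), "range_z" (400x640 float32, m along the optical axis (not along the pixel's ray), 0 where there is no reading), "fx", "fy", "cx", "cy" (pixels), "dist_coeffs" ([k1, k2, p1, p2, k3] as OpenCV has them; the pictures are not rectified), "R" (3x3) and "t" (3): a world point X has camera coordinates R X + t. Camera axes: x right, y down, z forward; pixel columns grow to the right and rows downward; lengths in m; the calibration is good to about 2 mm. A picture is of the moment at which its call begins.
- robot.hand_in(): hands the job in; it is judged then, once.
The state is a dict: "time": time; "q": joint angles; "joint_velocities": joint speeds; "joint_torque": joint torques, N m; "position": TCP position; "tool_rot": TCP orientation; "ft_force": force on the tool from outside, world axes, zero at the start; "moment": the same for the moment, N m; "grip_width": finger opening in m; "grip_force": force on a finger pad.
Only numpy, scipy, OpenCV 4.12 (cv2) and the standard library are available. Lean on these libraries where they do the work, as an engineer would, in place of code of your own. Each camera call takes 0.05 s, during which the arm holds its last target. There are 200 camera calls.

### The job

One of the two ceramic posts on the grey kiln board is too short: take it off the board and stand it on the free bench, and stand in its pencilled square the one post from the bench that is exactly as tall as the post that stays. Then lay the narrow ceramic shelf level and centred across the two posts, and set the grey saddle-shaped form upright on the middle of the shelf, lengthwise. Leave the tall post on the board, the other posts on the bench and the cup and the jar where they are.

Things in the scene. Friction and masses are not known exactly. Their poses are not given: they have to be found in the camera images.
- board_mid (a point): Middle of the top face of the grey fibre kiln board, 270 x 280 x 20 mm (x, y, z), which lies fixed on the bench (top 20 mm above the bench); y runs along the line of the two posts. The bench in front of the board's left part, round x 0.38, y 0.20, is always free.
- square_0 (a point): Centre, at the board's top face, of one of the two pencilled squares (51 mm outside) drawn on the board; it lies 70 mm from board_mid towards its +y. Axes as the board's. Either the too-short or the staying post may start here.
- square_1 (a point): The same for the other pencilled square, 70 mm from board_mid towards its -y, 140 mm from the first.
- post_keep_mid (a point): Square hollow kiln post of plain tan ceramic, 40 x 40 mm across and 90 mm tall, standing upright; this point is its centre, half-way up (45 mm above its foot); z runs up its length, x and y square to its flat sides. Grasp it across two flat sides, about 30 mm below its top. It starts in one of the squares on the board and stays there; loose, not fastened.
- post_short_mid (a point): Square hollow kiln post of plain tan ceramic, 40 x 40 mm across and 66 mm tall, standing upright; this point is its centre, half-way up (33 mm above its foot); z runs up its length, x and y square to its flat sides. Grasp it across two flat sides, about 30 mm below its top. It starts in the other square on the board and is too short. Loose.
- post_78_mid (a point): Square hollow kiln post of plain tan ceramic, 40 x 40 mm across and 78 mm tall, standing upright; this point is its centre, half-way up (39 mm above its foot); z runs up its length, x and y square to its flat sides. Grasp it across two flat sides, about 30 mm below its top. It starts on the bench.
- post_90_mid (a point): Square hollow kiln post of plain tan ceramic, 40 x 40 mm across and 90 mm tall, standing upright; this point is its centre, half-way up (45 mm above its foot); z runs up its length, x and y square to its flat sides. Grasp it across two flat sides, about 30 mm below its top. It starts on the bench.
- post_102_mid (a point): Square hollow kiln post of plain tan ceramic, 40 x 40 mm across and 102 mm tall, standing upright; this point is its centre, half-way up (51 mm above its foot); z runs up its length, x and y square to its flat sides. Grasp it across two flat sides, about 30 mm below its top. It starts on the bench.
- kiln_shelf_mid (a point): Narrow flat tan ceramic shelf, 60 mm wide (x) x 200 mm long (y) x 14 mm thick (z), lying flat and loose on the bench, about 0.36 kg; this point is its centre, 7 mm above its underside.
- form_mid (a point): Grey saddle-shaped slump form, a block 55 mm wide (x), 110 mm long (y) and 69 mm tall (z) at its two raised ends, hollowed along its length between them, standing loose on the bench, about 0.45 kg; this point is its centre, 34.5 mm above its foot. Grasp it across its 55 mm width, about 30 mm below the top of its raised ends.
- cup: Small white plaster mixing cup, 65 mm across, 53 mm high; origin under its centre. A bystander, loose.
- jar: Clear round powder jar, 75 mm across, 40 mm high; origin under its centre. A bystander, loose.
There are look-alikes about, which are no part of the job. Leave any blue or yellow look-alike of the part that bears post_short_mid alone.

How it is judged:
By the outcome, as a careful person would: the job done as asked, in the order asked, and still so for the second after the job is handed in, with the robot touching nothing.
It also fails if it takes over 72 s, if anything falls off the work surface, if the arm or the gripper's body presses on something with over 40 N, if the wrist force passes 120 N, or if a joint passes its speed limit or range.

## Working session

There is one attempt and no reset: what is moved stays moved. The work goes in short steps, Python scripts to look and compute and a tool call to move; the robot and the scene stay as the last step left them, time stands still between calls to the robot, and variables do not carry over. Pictures are saved under pics/ and viewed, at most 10 in all, crops included, and the job is handed in when it is done.

Besides the shell and the picture viewer there is one more tool, called after "Request:" as name(argument=value, ...) on one line, values as JSON. send_rows: Moves the arm, as the interface text tells. Its arguments: {"type":"object","properties":{"increments":{"type":"array"},"newtons":{"type":"number"}},"required":["increments"]}

```bash
mkdir -p pics
cat > h.py <<'E'
import numpy as np, cv2
from rig import robot
def cloud(c):
    h,w=c["range_z"].shape
    K=np.array([[c["fx"],0,c["cx"]],[0,c["fy"],c["cy"]],[0,0,1]])
    uv=np.stack(np.meshgrid(np.arange(w),np.arange(h)),-1).reshape(-1,1,2).astype(np.float64)
    n=cv2.undistortPoints(uv,K,np.array(c["dist_coeffs"],float)).reshape(h,w,2)
    z=c["range_z"].astype(float)
    P=np.dstack([n*z[...,None],z])
    W=(P-np.array(c["t"]))@np.array(c["R"])
    W[z<=0]=np.nan
    return W
def save(c,n): cv2.imwrite("pics/"+n,c["image"][...,::-1])
E
python3 - <<'E'
from h import *
for n in("scene","side"):
    c=robot.camera(n); save(c,n+"0.png"); W=cloud(c); np.savez("/tmp/"+n,W=W,I=c["image"])
    print(n,-np.array(c["R"]).T@np.array(c["t"]))
print(robot.get_obs())
E
```

```text
scene [-0.28059259 -1.08462156  0.92073385]
side [-0.56110101  0.45169675  0.81627203]
{'time': 0.1, 'q': array([-1.78478014e-01,  5.28386017e-01,  1.43376166e+00, -2.07498083e-05,
        1.18141618e+00, -1.78493401e-01]), 'joint_velocities': array([-0.00184452, -0.00240371, -0.00234678,  0.00166924, -0.00034064,
       -0.00058181]), 'joint_torque': array([-3.02360622e-04, -4.40987206e+01, -1.77151054e+01,  6.34850166e-02,
        5.34114777e-02, -3.85449334e-05]), 'position': array([6.24356403e-01, 1.53505860e-04, 2.29665587e-01]), 'tool_rot': array([ 7.07098206e-01,  7.07114669e-01, -5.70004168e-04, -8.04115356e-04]), 'ft_force': array([ 0.46878551, -0.79933533,  0.06536345]), 'moment': array([-0.04510141, -0.0173972 ,  0.00017884]), 'grip_force': 0.0, 'grip_width': 0.0872040340319656}
```

View pics/scene0.png

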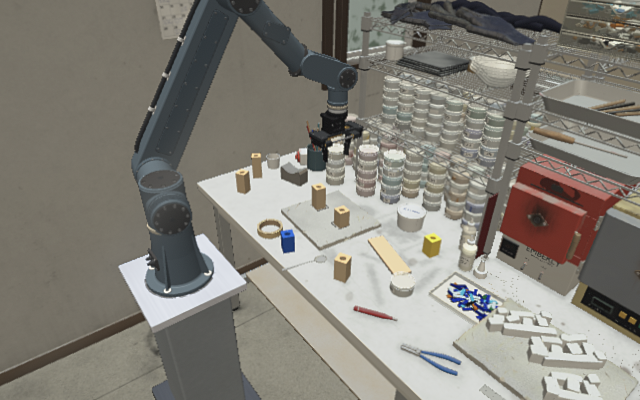

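View pics/side0.png

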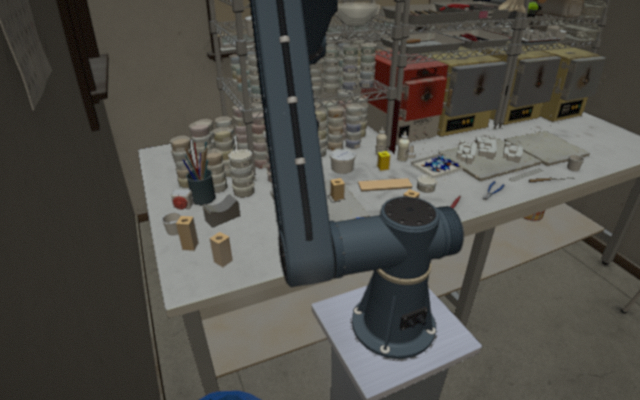

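```bash
cat > seg.py <<'E'
from h import *
from scipy import ndimage as nd
import sys
# height maps: find connected top surfaces
def tops(names=("scene","side"),hmin=.008):
  for n in names:
    d=np.load("/tmp/%s.npz"%n);W,I=d["W"],d["I"].astype(int)
    z=W[...,2]
    ok=(z>hmin)&(z<.16)&(W[...,0]>.2)&(W[...,0]<1.0)&(abs(W[...,1])<.7)
    # flat top pixels: local normal up
    gx=cv2.blur(np.nan_to_num(z),(3,3)); flat=ok&(np.abs(z-gx)<.0025)
    dy=np.abs(np.diff(np.nan_to_num(z),axis=0,append=0)); dx=np.abs(np.diff(np.nan_to_num(z),axis=1,append=0))
    flat=ok&(dy<.0012)&(dx<.0012)
    L,k=nd.label(flat)
    for i in range(1,k+1):
        m=L==i
        if m.sum()<60: continue
        P=W[m]; r=cv2.minAreaRect((P[:,:2]*1000).astype(np.float32))
        v,u=np.argwhere(m).mean(0)
        print(n,"px",int(u),int(v),"n",m.sum(),"z %.1f±%.1f"%(1e3*np.median(P[:,2]),1e3*P[:,2].std()),"rect c",np.round(r[0],1),"s",np.round(r[1],1),"a %.1f"%r[2],"rgb",I[m].mean(0).astype(int))
tops()
E
python3 seg.py
```

```text
(no output)
```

The scene picture shows tan posts on the bench at px (243,181), (256,165) and (342,267). On the board are the tall post at (319,195) and the short one at (342,216). The shelf is at (388,255) and the form at (294,173). In the side view the two left posts are at (187,233) and (221,249), with the form at (221,207).

```bash
cat > seg.py <<'E'
from h import *
from scipy import ndimage as nd
def rep(n,tag,m,W):
    L,k=nd.label(m,np.ones((3,3)))
    for i in range(1,k+1):
        q=L==i
        if q.sum()<25: continue
        P=W[q];P=P[~np.isnan(P).any(1)]
        if len(P)<20: continue
        v,u=np.argwhere(q).mean(0); zt=np.percentile(P[:,2],97)
        T=P[P[:,2]>zt-.008]
        r=cv2.minAreaRect((T[:,:2]*1000).astype(np.float32))
        print(n,tag,"px",int(u),int(v),"n",q.sum(),"ztop %.0f zmin %.0f"%(1e3*zt,1e3*np.percentile(P[:,2],3)),"top c",np.round(r[0],0),"s",np.round(r[1],0),"a %.0f"%r[2],"med",np.round(1e3*np.median(T,0),0))
def run(n):
    d=np.load("/tmp/%s.npz"%n);W,I=d["W"],d["I"]
    H=cv2.cvtColor(I,cv2.COLOR_RGB2HSV).astype(int); z=W[...,2]
    reg=(z>.004)&(z<.2)&(W[...,0]>.2)&(W[...,0]<.95)&(abs(W[...,1])<.7)
    rep(n,"tan",reg&(H[...,0]>8)&(H[...,0]<22)&(H[...,1]>75),W)
    rep(n,"grey",reg&(H[...,1]<50)&(I.mean(-1)<125)&(z>.01),W)
    b=(abs(z)<.01)&(H[...,1]<30)&(W[...,0]>.3)&(W[...,0]<.8); print("bench noise",np.nanstd(z[b]),np.nanmedian(z[b]))
if __name__=="__main__":
    for n in("scene","side"): run(n)
E
python3 seg.py
python3 - <<'E'
from h import *
c=cv2.imread("pics/scene0.png");cv2.imwrite("pics/z.png",cv2.resize(c[140:310,210:460],(800,544),interpolation=cv2.INTER_CUBIC))
E
```

```text
scene tan px 256 164 n 193 ztop 100 zmin 11 top c [519. 409.] s [43. 40.] a 63 med [515. 406.  98.]
scene tan px 242 181 n 240 ztop 89 zmin 9 top c [409. 327.] s [41. 39.] a 33 med [407. 326.  86.]
scene tan px 318 196 n 266 ztop 108 zmin 28 top c [564.  22.] s [44. 39.] a 76 med [565.  19. 105.]
scene tan px 341 217 n 233 ztop 85 zmin 27 top c [ 556. -122.] s [38. 38.] a 3 med [ 555. -125.   82.]
scene tan px 269 222 n 78 ztop 22 zmin 5 top c [360.  42.] s [36. 78.] a 50 med [368.  54.  19.]
scene tan px 268 234 n 85 ztop 21 zmin 5 top c [323.  -3.] s [25. 75.] a 48 med [318.  -9.  18.]
scene tan px 380 256 n 48 ztop 15 zmin 6 top c [ 558. -324.] s [183.   5.] a 73 med [ 560. -318.   11.]
scene tan px 341 268 n 324 ztop 77 zmin 7 top c [ 398. -319.] s [40. 40.] a 26 med [ 391. -323.   74.]
scene grey px 242 131 n 4465 ztop 194 zmin 16 top c [655. 663.] s [ 25. 589.] a 90 med [628. 661. 193.]
scene grey px 362 160 n 482 ztop 189 zmin 17 top c [824.  24.] s [155. 124.] a 43 med [834. 100. 186.]
scene grey px 315 159 n 344 ztop 101 zmin 18 top c [752. 264.] s [213.  46.] a 85 med [747.
[... 4772 characters left out ...]
 [ 46. 109.] a 65 med [ 672. -530.   16.]
side grey px 468 171 n 54 ztop 22 zmin 11 top c [ 527. -694.] s [120.  11.] a 3 med [ 527. -696.   18.]
side grey px 200 178 n 39 ztop 120 zmin 93 top c [763. 318.] s [32.  8.] a 89 med [766. 317. 117.]
side grey px 334 194 n 104 ztop 61 zmin 18 top c [ 540. -135.] s [0. 4.] a 58 med [ 541. -136.   64.]
side grey px 425 186 n 123 ztop 38 zmin 11 top c [ 489. -449.] s [69. 27.] a 41 med [ 479. -443.   35.]
side grey px 170 222 n 236 ztop 53 zmin 14 top c [626. 453.] s [49. 64.] a 65 med [641. 455.  50.]
side grey px 195 229 n 36 ztop 95 zmin 15 top c [524. 387.] s [1. 6.] a 62 med [526. 386.  93.]
bench noise 0.002189131103441409 0.0013238631982343963
```

View pics/z.png

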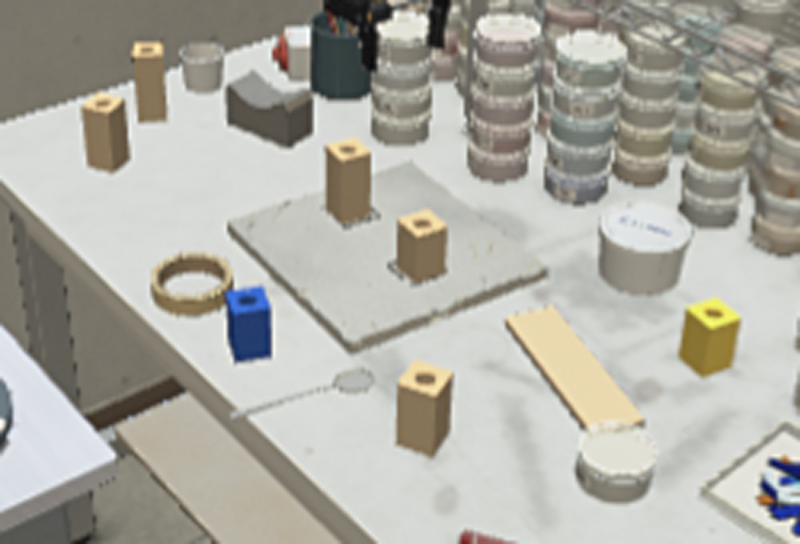

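The zoom (3.2x, offset 210,140) confirms this: the posts' tops measure about 78 mm at (398,-317), 90 mm at (408,330) and 102 mm at (519,410). The board carries the two posts and has pencil lines. Next I look through the wrist camera for the precise squares.

Run:
```python
from h import *
c=robot.camera("wrist"); W=cloud(c); np.savez("/tmp/wrist",W=W,I=c["image"])
print("cam",-np.array(c["R"]).T@np.array(c["t"]))
# orthophoto at z=20mm plane with 0.5mm px
def ortho(c,z,x0,x1,y0,y1,s=.0005):
    xs=np.arange(x1,x0,-s);ys=np.arange(y1,y0,-s)
    X,Y=np.meshgrid(xs,ys,indexing="ij")
    P=np.stack([X,Y,np.full_like(X,z)],-1).reshape(-1,3)
    K=np.array([[c["fx"],0,c["cx"]],[0,c["fy"],c["cy"]],[0,0,1]])
    p,_=cv2.projectPoints(P,cv2.Rodrigues(np.array(c["R"]))[0],np.array(c["t"],float),K,np.array(c["dist_coeffs"],float))
    m=p.reshape(*X.shape,2).astype(np.float32)
    return cv2.remap(c["image"],m[...,0],m[...,1],cv2.INTER_LINEAR)
o=ortho(c,.020,.42,.72,-.2,.13)
out=np.zeros((600,800,3),np.uint8); out[:,:660]=o[:600,:660]
cv2.imwrite("pics/o.png",out[...,::-1])
cv2.imwrite("pics/w0.png",c["image"][...,::-1])
import seg; seg.run("wrist")
```

```text
cam [0.6251651  0.06877177 0.38344094]
wrist tan px 108 162 n 1532 ztop 25 zmin 5 top c [350.  25.] s [89. 84.] a 12 med [332.  25.  23.]
wrist tan px 277 156 n 316 ztop 97 zmin 35 top c [580.  38.] s [26. 51.] a 40 med [588.  37.  94.]
wrist tan px 133 152 n 25 ztop 25 zmin 23 top c [386.  39.] s [ 5. 13.] a 23 med [385.  39.  24.]
wrist tan px 261 171 n 356 ztop 109 zmin 34 top c [568.  27.] s [20. 21.] a 61 med [562.  23. 108.]
wrist tan px 265 288 n 222 ztop 85 zmin 58 top c [ 560. -121.] s [17. 21.] a 75 med [ 557. -126.   83.]
wrist grey px 438 38 n 588 ztop 105 zmin 87 top c [739. 150.] s [16. 63.] a 37 med [732. 147. 101.]
wrist grey px 459 31 n 1066 ztop 146 zmin 124 top c [743. 142.] s [13. 58.] a 52 med [732. 144. 143.]
wrist grey px 476 31 n 173 ztop 159 zmin 152 top c [741. 139.] s [10. 51.] a 50 med [741. 135. 155.]
wrist grey px 576 23 n 942 ztop 70 zmin 43 top c [900. 176.] s [11. 44.] a 30 med [894. 179.  66.]
wrist grey px 422 50 n 394 ztop 65 zmin 50 top c [739. 148.] s [18. 63.] a 37 med [730. 148.  61.]
wrist grey px 559 45 n 433 ztop 34 zmin 11 top c [912. 166.]
[... 798 characters left out ...]
8.] s [63. 19.] a 76 med [772.  20.  62.]
wrist grey px 464 165 n 567 ztop 106 zmin 87 top c [778.  29.] s [65. 22.] a 75 med [773.  37. 102.]
wrist grey px 487 172 n 902 ztop 146 zmin 127 top c [779.  28.] s [66. 21.] a 76 med [772.  27. 142.]
wrist grey px 458 225 n 287 ztop 25 zmin 11 top c [821. -66.] s [63. 14.] a 71 med [817. -59.  22.]
wrist grey px 462 230 n 65 ztop 38 zmin 32 top c [819. -63.] s [55. 11.] a 70 med [814. -65.  36.]
wrist grey px 482 221 n 181 ztop 66 zmin 46 top c [830. -42.] s [21.  3.] a 33 med [829. -42.  62.]
wrist grey px 272 244 n 62 ztop 23 zmin 20 top c [561. -92.] s [10. 49.] a 90 med [560. -90.  22.]
bench noise 0.0008942770349124631 -0.00029769440869511794
```

View pics/o.png

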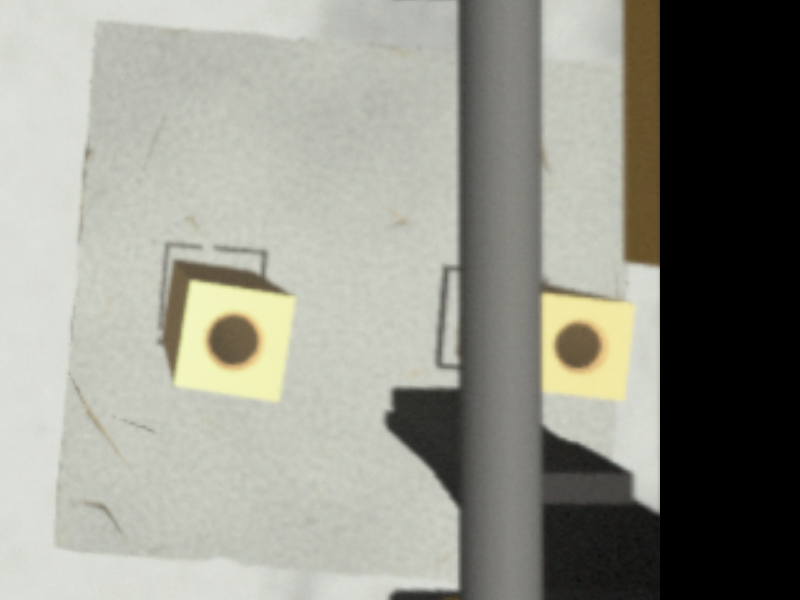

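In the orthophoto (row r → x = .72-.0005r, col c → y = .13-.0005c):
- The keep square's corners are (165,243), (267,251) and (161,343).
- The other square's left edge runs (446,267) to (440,367).
- The board yaw is about -4.6°, with squares at about (.571,.023) and (.560,-.118).

I move the camera over the board and the short post for a clean view.

Request:
send_rows(increments=[0,0,-0.02,-1.3,-3.2,0,1,0,0,-0.02,-1.3,-3.2,0,1,0,0,-0.02,-1.3,-3.2,0,1,0,0,-0.02,-1.3,-3.2,0,1,0,0,0,-1.3,-3.2,0,1,0,0,0,0,0,0,1,0,0,0,0,0,0,1], newtons=30)

```text
time: 0.73
position: [0.5593, -0.1615, 0.2303]
tool_rot: [0.736, 0.677, 0.0, -0.0]
ft_force: [-0.3, 0.8, 0.4]
grip_width: 0.087
grip_force: 0.0
```

```bash
cat >> h.py <<'E'
def ortho(c,z,x0,x1,y0,y1,s=.0005):
    xs=np.arange(x1,x0,-s);ys=np.arange(y1,y0,-s)
    X,Y=np.meshgrid(xs,ys,indexing="ij")
    P=np.stack([X,Y,np.full_like(X,z)],-1).reshape(-1,3)
    K=np.array([[c["fx"],0,c["cx"]],[0,c["fy"],c["cy"]],[0,0,1]])
    p,_=cv2.projectPoints(P,cv2.Rodrigues(np.array(c["R"]))[0],np.array(c["t"],float),K,np.array(c["dist_coeffs"],float))
    m=p.reshape(*X.shape,2).astype(np.float32)
    return cv2.remap(c["image"],m[...,0],m[...,1],cv2.INTER_LINEAR)
def topfit(c,zlo,zhi,x0,x1,y0,y1):
    W=cloud(c);z=W[...,2]
    m=(z>zlo)&(z<zhi)&(W[...,0]>x0)&(W[...,0]<x1)&(W[...,1]>y0)&(W[...,1]<y1)
    m=cv2.morphologyEx(m.astype(np.uint8),cv2.MORPH_OPEN,np.ones((3,3),np.uint8))>0
    P=W[m]
    if len(P)<10: return None
    r=cv2.minAreaRect((P[:,:2]*1000).astype(np.float32))
    return len(P),np.round(r[0],1),np.round(r[1],1),round(r[2],1),"z %.1f"%(1e3*np.median(P[:,2]))
def pose():
    o=robot.get_obs(); from scipy.spatial.transform import Rotation as R
    y=R.from_quat(o["tool_rot"]).as_matrix()[:,1]
    print("t %.2f"%o["time"],"p",np.round(o["position"]*1000,1),"yaw %.3f"%np.arctan2(y[1],y[0]),"F",np.round(o["ft_force"],1),"w %.1f"%(1e3*o["grip_width"]),"gf",np.round(o["grip_force"],1))
E
python3 - <<'E'
from h import *
pose();c=robot.camera("wrist")
o=ortho(c,.020,.42,.72,-.22,.13)
cv2.imwrite("pics/o1.png",o[...,::-1]); save(c,"w1.png")
print("keep",topfit(c,.104,.116,.5,.65,-.05,.1)); print("short",topfit(c,.080,.092,.5,.65,-.19,-.05))
E
```

```text
t 0.73 p [ 559.3 -161.5  230.3] yaw -0.084 F [-0.3  0.8  0.4] w 87.0 gf 0.0
keep (560, array([565.4,  10. ]), array([ 9.7, 39.4]), 84.1, 'z 109.2')
short (1184, array([ 561.6, -119.2]), array([39.1, 40. ]), 84.4, 'z 85.4')
```

View pics/o1.png

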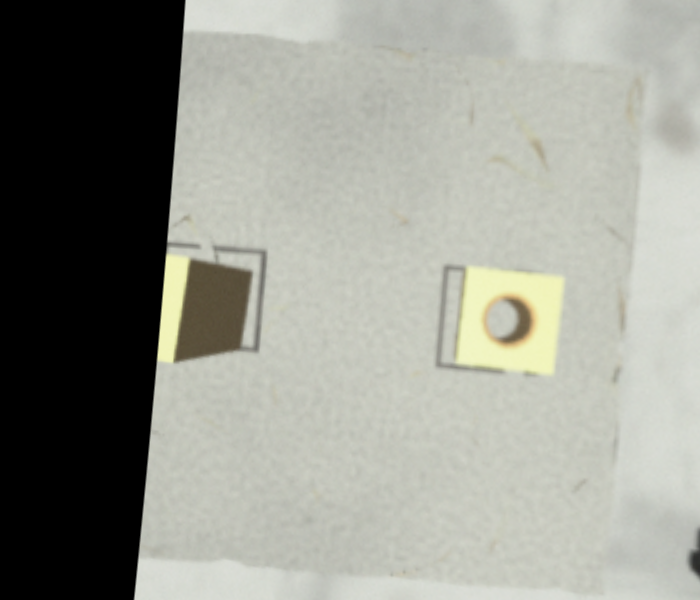

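The view shows the keep square's right edge at cols 266-257 and the free square's left edge at cols 446-438. That puts square_1 at about (.5596,-.1164) and the keep post at about (.567,.0255). The short post is at (.5616,-.119). Grasping the short post.

Request:
send_rows(increments=[0,0,-0.014,0.2,2.2,0,1,0,0,0,0,2.03,-2.5,1,0,0,0,0,0,-3.5,1,0,0,0,0,0,-3.5,1,0,0,0,0,0,-3.5,1,0,0,0,0,0,-3,1,0,0,0,0,0,-2.5,1,0,0,0,0,0,0,1,0,0,0,0,0,0,0.3,0,0,0,0,0,0,0.3,0,0,0,0,0,0,0.3,0,0,0,0,0,0,0.3,0,0,0,0,0,0,0.3], newtons=30)

```text
time: 1.87
position: [0.563, -0.118, 0.0472]
tool_rot: [0.74, 0.673, 0.001, 0.001]
ft_force: [-0.0, -0.4, -0.8]
grip_width: 0.0614
grip_force: 0.0
```

Request:
send_rows(increments=[0,0,0,0,0,-0.2,0.3,0,0,0,0,0,0,0.3,0,0,0,0,0,0,0.3,0,0,0,0,0,0,0.3,0,0,0,0,0,0,0.3,0,0,0,0,0,0,0.3,0,0,0,0,0,0,0.3])

```text
time: 2.45
position: [0.5617, -0.1177, 0.0437]
tool_rot: [0.74, 0.673, -0.0, -0.0]
ft_force: [-1.5, 0.4, 4.6]
grip_width: 0.0399
grip_force: 29.9
```

Request:
send_rows(increments=[0,0,0,0,0,2,0.3,0,0,0,0,0,3.5,0.3,0,0,0,0,0,3.5,0.3,0,0,0,0,0,3.5,0.3,0,0,0,-1,1.5,0,0.3,0,0,0,-1.6,3,0,0.3,0,0,0,-1.6,3,0,0.3,0,0,0,-1.6,3,0,0.3,0,0,0,-1.6,3,0,0.3,0,0,0,-1.6,3,0,0.3,0,0,0,-1.6,3,0,0.3,0,0,0,-1.6,3,0,0.3,0,0,0,-1.6,3,0,0.3,0,0,0,-1.6,3,0,0.3,0,0,0,-1.6,3,-1,0.3,0,0,0,-1,1.5,-2,0.3,0,0,0,0,0,-2,0.3,0,0,0,0,0,0,0.3])

```text
time: 3.95
position: [0.379, 0.2128, 0.116]
tool_rot: [0.739, 0.674, -0.003, -0.002]
ft_force: [-1.1, 0.3, -1.3]
grip_width: 0.0397
grip_force: 29.9
```

Request:
send_rows(increments=[0,0,0,0,0,-3,0.3,0,0,0,0,0,-3,0.3,0,0,0,0,0,-2,0.3,0,0,0,0,0,-0.8,0.3,0,0,0,0,0,-0.2,0.3,0,0,0,0,0,0,0.3])

```text
time: 4.45
position: [0.3826, 0.2121, 0.0287]
tool_rot: [0.74, 0.673, 0.0, 0.0]
ft_force: [-0.2, -0.2, -0.7]
grip_width: 0.0398
grip_force: 29.9
```

Request:
send_rows(increments=[0,0,0,0,0,-0.35,0.3,0,0,0,0,0,0,0.3,0,0,0,0,0,0,0.3])

```text
time: 4.7
position: [0.3826, 0.2125, 0.0259]
tool_rot: [0.74, 0.673, 0.001, 0.0]
ft_force: [-0.2, -0.3, -1.3]
grip_width: 0.0399
grip_force: 29.9
```

Request:
send_rows(increments=[0,0,0,0,0,-0.2,0.3,0,0,0,0,0,0,0.3,0,0,0,0,0,0,1,0,0,0,0,0,0,1,0,0,0,0,0,0,1,0,0,0,0,0,0,1,0,0,0,0,0,0,1,0,0,0,0,0,3,1,0,0,0,0,0,4,1,0,0,-0.1,0,0,4,1,0,0,-0.12,-0.5,1.5,3,1,0,0,-0.12,-0.8,2,3,1,0,0,-0.12,-0.8,2,3,1,0,0,-0.12,-0.6,2,1,1,0,0,-0.12,-0.5,0.3,0,1,0,0,-0.12,0,0,0,1,0,0,-0.08,0,0,0,1,0,0,0,0,0,0,1])

```text
time: 6.2
position: [0.3494, 0.2904, 0.233]
tool_rot: [0.959, 0.284, -0.0, 0.0]
ft_force: [-0.2, -1.0, 1.1]
grip_width: 0.0871
grip_force: 0.0
```

Run:
```python
from h import *
pose();c=robot.camera("wrist"); save(c,"w2.png")
print("90",topfit(c,.084,.096,.33,.47,.26,.40)); print("short",topfit(c,.060,.072,.3,.46,.14,.27))
print("102",topfit(c,.096,.108,.45,.6,.34,.5))
```

```text
t 6.20 p [349.4 290.4 233. ] yaw -0.995 F [-0.2 -1.   1.1] w 87.1 gf 0.0
90 (1310, array([409.7, 330.9]), array([40.2, 40.1]), 28.9, 'z 89.6')
short (937, array([382.7, 211.9]), array([41., 40.]), 84.2, 'z 65.4')
102 None
```

Request:
send_rows(increments=[0,0,-0.07,2,1.35,0,1,0,0,0,2,1.35,0,1,0,0,0,2.03,1.35,-1,1,0,0,0,0,0,-3.5,1,0,0,0,0,0,-3.5,1,0,0,0,0,0,-3.5,1,0,0,0,0,0,-3.5,1,0,0,0,0,0,-2.5,1,0,0,0,0,0,-0.9,1,0,0,0,0,0,0,0.3,0,0,0,0,0,0,0.3,0,0,0,0,0,0,0.3,0,0,0,0,0,0,0.3,0,0,0,0,0,0,0.3,0,0,0,0,0,0,0.3,0,0,0,0,0,0,0.3,0,0,0,0,0,0,0.3,0,0,0,0,0,0,0.3,0,0,0,0,0,0,0.3])

```text
time: 7.83
position: [0.4104, 0.3312, 0.0495]
tool_rot: [0.968, 0.251, 0.0, -0.0]
ft_force: [-2.0, 1.5, 4.4]
grip_width: 0.0398
grip_force: 30.0
```

```bash
python3 -c "from h import *; pose()"
```

```text
t 7.83 p [410.4 331.2  49.5] yaw -1.064 F [-2.   1.5  4.4] w 39.8 gf 30.0
```

Request:
send_rows(increments=[0,0,0,0,0,2,0.3,0,0,0,0,0,4,0.3,0,0,0,0,0,4,0.3,0,0,0,0,0,4,0.3,0,0,0.08,0.6,-1.8,0,0.3,0,0,0.1,1.1,-3.3,0,0.3,0,0,0.1,1.1,-3.3,0,0.3,0,0,0.1,1.1,-3.3,0,0.3,0,0,0.1,1.1,-3.3,0,0.3,0,0,0.1,1.1,-3.3,0,0.3,0,0,0.1,1.1,-3.3,0,0.3,0,0,0.1,1.1,-3.3,0,0.3,0,0,0.1,1.1,-3.3,0,0.3,0,0,0.1,1.1,-3.3,0,0.3,0,0,0,1.1,-3.3,0,0.3,0,0,0,1.1,-3.3,0,0.3,0,0,0,1.1,-3.3,0,0.3,0,0,0,1.1,-3.4,0,0.3,0,0,0,0,0,0,0.3,0,0,0,0,0,0,0.3])

```text
time: 9.5
position: [0.5592, -0.1193, 0.1881]
tool_rot: [0.737, 0.675, -0.0, -0.0]
ft_force: [-0.8, -0.7, -1.4]
grip_width: 0.0398
grip_force: 30.0
```

```bash
python3 -c "
from h import *; pose()
c=robot.camera('wrist'); save(c,'w3.png')
print('keep',topfit(c,.104,.116,.5,.65,-.05,.1)); print('held?',topfit(c,.2,.24,.5,.65,-.19,-.05))"
```

```text
t 9.50 p [ 559.2 -119.3  188.1] yaw -0.088 F [-0.8 -0.7 -1.4] w 39.8 gf 30.0
keep (2227, array([567.7,  23.9]), array([35.8, 39.8]), 81.1, 'z 109.3')
held? (5490, array([ 560. , -114.9]), array([31.4, 61.7]), 84.8, 'z 226.5')
```

Request:
send_rows(increments=[0,0,0,0.05,0.28,-2,0.3,0,0,0,0,0,-3.5,0.3,0,0,0,0,0,-3,0.3,0,0,0,0,0,-2,0.3,0,0,0,0,0,-0.8,0.3,0,0,0,0,0,0,0.3,0,0,0,0,0,0,0.3])

```text
time: 10.13
position: [0.5597, -0.1135, 0.0763]
tool_rot: [0.736, 0.677, -0.0, -0.0]
ft_force: [-0.7, -0.2, -2.7]
grip_width: 0.0399
grip_force: 30.0
```

Request:
send_rows(increments=[0,0,0,0,-0.15,-0.45,0.3,0,0,0,0,0,0,0.3,0,0,0,0,0,0,0.3])

```text
time: 10.38
position: [0.5604, -0.1161, 0.0726]
tool_rot: [0.736, 0.677, 0.0, 0.001]
ft_force: [0.2, 1.1, -1.1]
grip_width: 0.0396
grip_force: 30.0
```

Request:
send_rows(increments=[0,0,0,0,0,-0.25,0.3,0,0,0,0,0,0,0.3,0,0,0,0,0,-0.1,0.3,0,0,0,0,0,0,0.3])

```text
time: 10.72
position: [0.5602, -0.1161, 0.0694]
tool_rot: [0.736, 0.677, 0.0, 0.001]
ft_force: [-1.7, 0.7, 6.1]
grip_width: 0.0398
grip_force: 30.0
```

Request:
send_rows(increments=[0,0,0,0,0,0,1,0,0,0,0,0,0,1,0,0,0,0,0,0,1,0,0,0,0,0,0,1,0,0,0,0,0,0,1,0,0,0,0,0,0,1,0,0,0,0,0,3,1,0,0,0,0,0,4,1,0,0,0,0,0,4,1,0,0,0,0,0,4,1,0,0,0,0,-2,3,1,0,0,0,0,-2.5,0,1,0,0,0,0,0,0,1,0,0,0,0,0,0,1])

```text
time: 11.88
position: [0.5596, -0.1617, 0.2483]
tool_rot: [0.737, 0.676, 0.0, 0.0]
ft_force: [0.1, 0.0, 0.7]
grip_width: 0.0869
grip_force: 0.0
```

Run:
```python
from h import *
pose();c=robot.camera("wrist")
o=ortho(c,.020,.46,.68,-.22,.11)
cv2.imwrite("pics/o2.png",o[...,::-1])
print("keep",topfit(c,.104,.116,.5,.65,-.05,.1)); print("new",topfit(c,.104,.116,.5,.65,-.19,-.05))
```

```text
t 11.88 p [ 559.6 -161.7  248.3] yaw -0.086 F [0.1 0.  0.7] w 86.9 gf 0.0
keep (769, array([566.1,  14.2]), array([16.5, 39.7]), 81.1, 'z 109.4')
new (1227, array([ 560.5, -116.9]), array([38.1, 39.8]), 85.1, 'z 109.4')
```

View pics/o2.png

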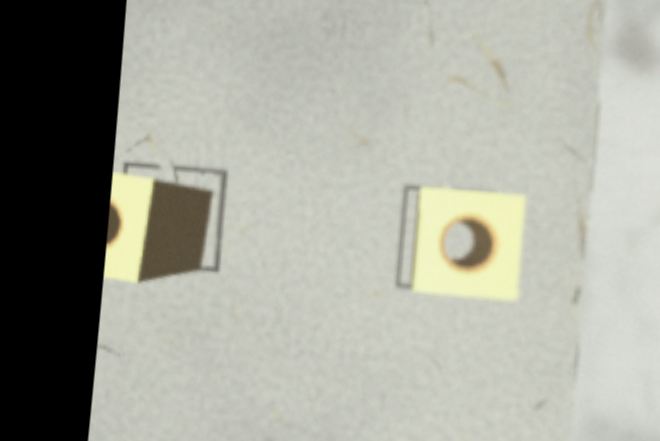

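Both post tops are level at 109.4 mm. The new post is at (.5605,-.1169) inside its square, whose edge at cols 398-408 is clearly visible. Next, the shelf.

Request:
send_rows(increments=[0,0,-0.05,0.1,-3.4,1,1,0,0,-0.05,0.1,-3.5,1,1,0,0,-0.05,0.1,-3.5,1,1,0,0,-0.05,0.1,-3.5,1,1,0,0,0,0.1,-3.5,1,1,0,0,0,0,-3.4,0,1,0,0,0,0,0,0,1,0,0,0,0,0,0,1])

```text
time: 12.6
position: [0.5641, -0.3693, 0.2958]
tool_rot: [0.801, 0.599, -0.0, -0.002]
ft_force: [-0.0, 0.7, -1.1]
grip_width: 0.087
grip_force: 0.0
```

Run:
```python
from h import *
pose();c=robot.camera("wrist");save(c,"w4.png")
W=cloud(c);I=c["image"];z=W[...,2]
H=cv2.cvtColor(I,cv2.COLOR_RGB2HSV).astype(int)
m=(z>.009)&(z<.02)&(H[...,1]>45)&(abs(W[...,1]+.33)<.14)&(abs(W[...,0]-.58)<.1)
m=cv2.morphologyEx(m.astype(np.uint8),cv2.MORPH_OPEN,np.ones((3,3),np.uint8))>0
P=W[m];print(len(P),cv2.minAreaRect((P[:,:2]*1000).astype(np.float32)),np.median(z[m]),np.argwhere(m).min(0),np.argwhere(m).max(0))
```

```text
t 12.60 p [ 564.1 -369.3  295.8] yaw -0.286 F [-0.   0.7 -1.1] w 87.0 gf 0.0
2638 ((582.963623046875, -344.673095703125), (178.80764770507812, 58.37297439575195), 73.00453186035156) 0.013427795287263485 [ 93 307] [209 346]
```

Run:
```python
from h import *
d=np.load("/tmp/scene.npz");W=d["W"];print(W[238:243:2,432],W[250,432])
d=np.load("/tmp/side.npz");W=d["W"];print(W[152:166:3,384])
```

```text
[[ 0.71941715 -0.39895352  0.05674658]
 [ 0.70188853 -0.41235849  0.06455804]
 [ 0.69498532 -0.41846505  0.06326176]] [ 0.70293911 -0.41867758  0.02647083]
[[ 0.7214584  -0.41004747  0.06951773]
 [ 0.6991575  -0.39631026  0.06891403]
 [ 0.69660825 -0.39585367  0.0567427 ]
 [ 0.69670135 -0.39719015  0.04287778]
 [ 0.69363623 -0.39640724  0.03086091]]
```

Request:
send_rows(increments=[0,0,-0.01,1.1,1.75,-2,1,0,0,0,1.1,1.75,-3,1,0,0,0,0,0,-4,1,0,0,0,0,0,-4,1,0,0,0,0,0,-4,1,0,0,0,0,0,-4,1,0,0,0,0,0,-3,1,0,0,0,0,0,-2,1,0,0,0,0,0,-1,1,0,0,0,0,0,0,1,0,0,0,0,0,0,1], newtons=45)

```text
time: 13.57
position: [0.5871, -0.3325, 0.0282]
tool_rot: [0.803, 0.596, 0.0, -0.0]
ft_force: [0.9, 0.8, 1.0]
grip_width: 0.0868
grip_force: 0.0
```

Request:
send_rows(increments=[0,0,0,0,-0.15,-1.2,1,0,0,0,0,0,-0.4,1,0,0,0,0,0,0,1,0,0,0,0,0,0,0.5,0,0,0,0,0,0,0.5,0,0,0,0,0,0,0.5,0,0,0,0,0,0,0.5,0,0,0,0,0,0,0.5,0,0,0,0,0,0,0.5,0,0,0,0,0,0,0.5])

```text
time: 14.4
position: [0.5861, -0.3352, 0.0123]
tool_rot: [0.803, 0.596, -0.0, -0.001]
ft_force: [-2.1, 0.5, 2.9]
grip_width: 0.0591
grip_force: 45.0
```

Request:
send_rows(increments=[0,0,0,0,0,1.5,0.5,0,0,0,0,0,3,0.5,0,0,0,0,0,4,0.5,0,0,0,0,0,4,0.5,0,0,0,0,0,4,0.5,0,0,0,0,0,2,0.5,0,0,0.02,-0.16,1.5,0,0.5,0,0,0.03,-0.25,3.4,0,0.5,0,0,0.03,-0.25,3.4,0,0.5,0,0,0.03,-0.25,3.4,0,0.5,0,0,0.03,-0.25,3.4,0,0.5,0,0,0.03,-0.25,3.4,0,0.5,0,0,0.03,-0.25,3.4,0,0.5,0,0,0.025,-0.25,3.4,0,0.5,0,0,0,-0.25,2.6,0,0.5,0,0,0,0,1.1,0,0.5,0,0,0,0,0,0,0.5,0,0,0,0,0,0,0.5])

```text
time: 15.9
position: [0.5644, -0.0446, 0.1961]
tool_rot: [0.73, 0.683, -0.001, -0.001]
ft_force: [0.1, 0.7, -3.3]
grip_width: 0.0597
grip_force: 45.0
```

Run:
```python
from h import *
pose();c=robot.camera("scene");save(c,"s5.png")
W=cloud(c);H=cv2.cvtColor(c["image"],cv2.COLOR_RGB2HSV).astype(int);z=W[...,2]
m=(z>.15)&(z<.25)&(H[...,0]>8)&(H[...,0]<22)&(H[...,1]>60)&(abs(W[...,0]-.56)<.1)&(abs(W[...,1]+.05)<.15)
P=W[m];print(len(P),cv2.minAreaRect((P[:,:2]*1000).astype(np.float32)))
if len(P)>20:
    A=np.c_[P[:,:2]-[.56,-.05],np.ones(len(P))];print(np.linalg.lstsq(A,P[:,2],rcond=None)[0])
```

```text
t 15.90 p [564.4 -44.6 196.1] yaw -0.067 F [ 0.1  0.7 -3.3] w 59.7 gf 45.0
309 ((557.1419067382812, -45.908958435058594), (79.28629302978516, 203.81394958496094), 4.774007320404053)
[-0.09102107  0.0195072   0.19631413]
```

Request:
send_rows(increments=[0,0,0,0,-0.1,-2,0.5,0,0,0,0,0,-2.5,0.5,0,0,0,0,0,-1.5,0.5,0,0,0,0,0,-0.5,0.5,0,0,0,0,0,0,0.5,0,0,0,0,0,0,0.5])

```text
time: 16.45
position: [0.5657, -0.0475, 0.1322]
tool_rot: [0.732, 0.682, 0.0, 0.0]
ft_force: [0.7, 0.1, -1.5]
grip_width: 0.0594
grip_force: 45.0
```

Request:
send_rows(increments=[0,0,0,-0.05,0.1,-0.5,0.5,0,0,0,0,0,-0.2,0.5,0,0,0,0,0,0,0.5,0,0,0,0,0,0,0.5])

```text
time: 16.78
position: [0.5648, -0.0454, 0.1255]
tool_rot: [0.731, 0.682, 0.0, 0.0]
ft_force: [0.1, -0.3, -3.2]
grip_width: 0.0594
grip_force: 45.0
```

Request:
send_rows(increments=[0,0,0,0,0,-0.2,0.5,0,0,0,0,0,0,0.5,0,0,0,0,0,-0.1,0.5,0,0,0,0,0,0,0.5])

```text
time: 17.12
position: [0.5648, -0.0453, 0.1222]
tool_rot: [0.731, 0.682, 0.0, 0.0]
ft_force: [0.4, -0.3, -2.7]
grip_width: 0.0593
grip_force: 45.0
```

Request:
send_rows(increments=[0,0,0,0,0,-0.1,0.5,0,0,0,0,0,0,0.5,0,0,0,0,0,0,0.5])

```text
time: 17.37
position: [0.5649, -0.0453, 0.1222]
tool_rot: [0.731, 0.682, 0.0, 0.0]
ft_force: [-1.9, -0.3, 4.8]
grip_width: 0.0593
grip_force: 45.0
```

Request:
send_rows(increments=[0,0,0,0,0,0,0.95,0,0,0,0,0,0,0.95,0,0,0,0,0,0,0.95,0,0,0,0,0,0,0.95,0,0,0,0,0,0,1,0,0,0,0,0,2,1,0,0,0,0,0,4,1,0,0,0,0,0,4,1,0,0,0,0,-3,4,1,0,0,0,0,-4,4,1,0,0,0,0,0,0,1,0,0,0,0,0,0,1])

```text
time: 18.37
position: [0.5658, -0.1015, 0.2859]
tool_rot: [0.732, 0.681, 0.001, 0.002]
ft_force: [-0.7, 1.2, -0.8]
grip_width: 0.0869
grip_force: 0.0
```

Run:
```python
from h import *
pose();c=robot.camera("wrist");save(c,"w6.png")
print("shelf",topfit(c,.117,.131,.5,.65,-.2,.1))
W=cloud(c);z=W[...,2];m=(z>.117)&(z<.131)&(abs(W[...,0]-.56)<.03)&(abs(W[...,1]+.05)<.11)
P=W[m];A=np.c_[P[:,:2]-[.56,-.05],np.ones(len(P))];print(np.linalg.lstsq(A,P[:,2],rcond=None)[0],np.argwhere(m).min(0),np.argwhere(m).max(0))
s=robot.camera("side")
print("form side",topfit(s,.058,.08,.53,.69,.18,.34))
```

```text
t 18.37 p [ 565.8 -101.5  285.9] yaw -0.071 F [-0.7  1.2 -0.8] w 86.9 gf 0.0
shelf (9791, array([565.3, -45.6]), array([198.1,  60.1]), 85.8, 'z 123.4')
[0.00232371 0.00081769 0.1233878 ] [ 41 284] [223 338]
form side (146, array([625.2, 283.8]), array([ 56.2, 109.3]), 12.0, 'z 64.0')
```

View pics/w6.png

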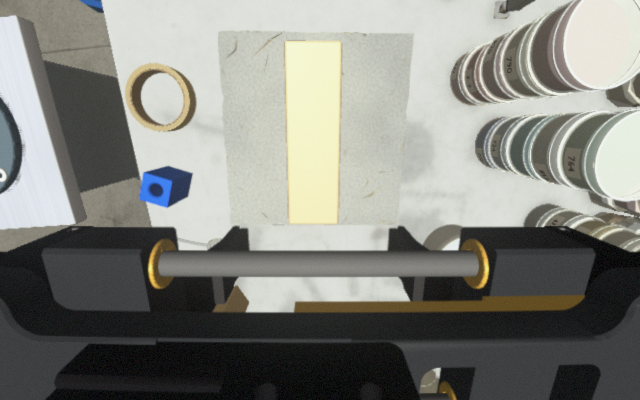

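The shelf lies centred at (.5653,-.0456), level at 123.4 mm, and the picture shows it straight on the board (cols 285-341, rows 40-223). Next I hover over the form.

Request:
send_rows(increments=[0,0,0.08,0.85,3.2,0,1,0,0,0.08,0.85,3.2,0,1,0,0,0.08,0.85,3.2,0,1,0,0,0.08,0.85,3.2,0,1,0,0,0.08,0.85,3.2,0,1,0,0,0.08,0.85,3.2,0,1,0,0,0.08,0.85,3.2,0,1,0,0,0.08,0.85,3.2,0,1,0,0,0.08,0.85,3.2,0,1,0,0,0.08,0.85,3.2,0,1,0,0,0,0,0,0,1,0,0,0,0,0,0,1], newtons=40)

```text
time: 19.47
position: [0.6479, 0.2228, 0.2808]
tool_rot: [0.406, 0.914, -0.001, -0.002]
ft_force: [-0.0, -0.3, -0.4]
grip_width: 0.0869
grip_force: 0.0
```

Run:
```python
from h import *
pose();c=robot.camera("wrist");save(c,"w7.png")
print("form",topfit(c,.058,.078,.5,.72,.15,.38))
print("form",topfit(c,.025,.078,.5,.72,.15,.38))
```

```text
t 19.47 p [647.9 222.8 280.8] yaw 0.735 F [-0.  -0.3 -0.4] w 86.9 gf 0.0
form (1376, array([628.2, 281.6]), array([ 54.6, 106.9]), 15.6, 'z 63.2')
form (3401, array([628.4, 281.9]), array([ 55.2, 107.8]), 15.6, 'z 55.9')
```

View pics/w7.png

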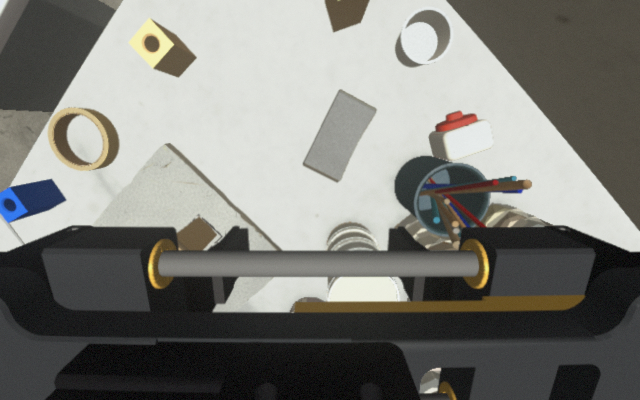

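The form is at (.6283,.2818), px (340,135), with its width axis at 15.6°. The pencil cup at px (450,195) stands near it, so I check gripper body clearance.

Run:
```python
from h import *
for n in("wrist","side","scene"):
    c=robot.camera(n);W=cloud(c).reshape(-1,3);W=W[~np.isnan(W).any(1)]
    a=.272;d=W[:,:2]-[.6283,.2818]
    u=d@[np.cos(a),np.sin(a)];v=d@[-np.sin(a),np.cos(a)]
    for lo,hi in((.08,.2),(.02,.2)):
        m=(W[:,2]>lo)&(W[:,2]<hi)&(abs(u)<.16)&(abs(v)<.13)&~((abs(u)<.035)&(abs(v)<.065))
        print(n,lo,m.sum(), *(["u %.3f..%.3f v %.3f..%.3f z %.3f"%(u[q].min(),u[q].max(),v[q].min(),v[q].max(),W[q,2].max()) for q in [m&(u>0),m&(u<=0)] if q.sum()]))
    m=(W[:,2]>.08)&(W[:,2]<.2)&(u>.03)&(u<.14)&(abs(v)<.06); print(np.round(np.c_[u,v,W[:,2]][m][::max(1,m.sum()//12)],3).tolist())
```

```text
wrist 0.08 3445 u 0.065..0.160 v -0.130..0.041 z 0.200 u -0.074..-0.064 v 0.124..0.130 z 0.099
wrist 0.02 7533 u 0.026..0.160 v -0.130..0.130 z 0.200 u -0.075..-0.063 v 0.124..0.130 z 0.099
[[0.134, 0.033, 0.08], [0.139, 0.031, 0.101], [0.113, 0.004, 0.087], [0.112, -0.006, 0.084], [0.134, 0.024, 0.189], [0.136, 0.006, 0.122], [0.138, 0.004, 0.121], [0.117, -0.005, 0.156], [0.117, -0.028, 0.104], [0.127, -0.018, 0.149], [0.131, -0.039, 0.103], [0.12, -0.028, 0.169], [0.122, -0.032, 0.199]]
side 0.08 932 u 0.058..0.160 v -0.130..0.042 z 0.200 u -0.074..-0.065 v 0.125..0.130 z 0.104
side 0.02 1929 u 0.032..0.160 v -0.130..0.130 z 0.200 u -0.076..-0.065 v 0.124..0.130 z 0.104
[[0.124, -0.032, 0.2], [0.121, 0.026, 0.194], [0.109, -0.005, 0.177], [0.135, 0.022, 0.164], [0.131, 0.011, 0.15], [0.139, 0.01, 0.131], [0.136, -0.019, 0.106], [0.108, -0.001, 0.109], [0.116, -0.018, 0.095], [0.133, 0.034, 0.099], [0.117, 0.012, 0.094], [0.112, -0.014, 0.082], [0.119, 0.028, 0.083]]
scene 0.08 360 u 0.062..0.160 v -0.130..0.042 z 0.200 u -0.075..-0.069 v 0.123..0.130 z 0.101
scene 0.02 768 u 0.023..0.160 v -0.130..0.130 z 0.200 u -0.082..-0.035 v -0.061..0.130 z 0.101
[[0.123, 0.024, 0.2], [0.119, -0.023, 0.195], [0.125, -0.029, 0.185], [0.124, -0.035, 0.178], [0.136, 0.018, 0.145], [0.135, -0.021, 0.147], [0.136, -0.02, 0.132], [0.13, -0.009, 0.117], [0.139, -0.024, 0.104], [0.123, -0.036, 0.103], [0.123, -0.037, 0.099], [0.13, -0.042, 0.093], [0.115, -0.021, 0.082]]
```

Request:
send_rows(increments=[0,0,-0.12,-0.7,2,0,1,0,0,-0.12,-0.7,2,0,1,0,0,-0.12,-0.7,1.8,0,1,0,0,-0.1,0,0,0,1,0,0,0,0,0,-3,1,0,0,0,0,0,-4,1,0,0,0,0,0,-3,1,0,0,0,0,0,0,1,0,0,0,0,0,0,1])

```text
time: 20.42
position: [0.6276, 0.2766, 0.1823]
tool_rot: [0.606, 0.796, -0.002, -0.001]
ft_force: [0.9, -0.5, 0.3]
grip_width: 0.0872
grip_force: 0.0
```

```bash
python3 -c "from h import *; pose()"
```

```text
t 20.42 p [627.6 276.6 182.3] yaw 0.269 F [ 0.9 -0.5  0.3] w 87.2 gf 0.0
```

Request:
send_rows(increments=[0,0,0,0,0.4,-3,1,0,0,0,0,0,-4,1,0,0,0,0,0,-3,1,0,0,0,0,0,-2,1,0,0,0,0,0,-1,1,0,0,0,0,0,0,1,0,0,0,0,0,0,1])

```text
time: 21.0
position: [0.6306, 0.2823, 0.056]
tool_rot: [0.605, 0.796, 0.002, 0.001]
ft_force: [0.5, -0.9, -0.6]
grip_width: 0.0871
grip_force: 0.0
```

Request:
send_rows(increments=[0,0,0,-0.2,0,-1.2,1,0,0,0,0,0,-1.2,1,0,0,0,0,0,-0.4,1,0,0,0,0,0,0,1,0,0,0,0,0,0,0.4,0,0,0,0,0,0,0.4,0,0,0,0,0,0,0.4,0,0,0,0,0,0,0.4,0,0,0,0,0,0,0.4,0,0,0,0,0,0,0.4,0,0,0,0,0,0,0.4,0,0,0,0,0,0,0.4])

```text
time: 22.0
position: [0.6276, 0.2825, 0.0263]
tool_rot: [0.605, 0.796, 0.001, 0.001]
ft_force: [1.7, 0.7, 0.6]
grip_width: 0.0551
grip_force: 40.0
```

```bash
python3 -c "from h import *; pose()"
```

```text
t 22.00 p [627.6 282.5  26.3] yaw 0.271 F [1.7 0.7 0.6] w 55.1 gf 40.0
```

Request:
send_rows(increments=[0,0,0,0,0,1.5,0.4,0,0,0,0,0,3,0.4,0,0,0,0,0,4,0.4,0,0,0,0,0,4,0.4,0,0,0,0,0,4,0.4,0,0,0,0,0,3,0.4,0,0,0,-0.4,-1.6,1,0.4,0,0,-0.04,-0.6,-3,0,0.4,0,0,-0.04,-0.6,-3,0,0.4,0,0,-0.04,-0.6,-3,0,0.4,0,0,-0.04,-0.6,-3,0,0.4,0,0,-0.04,-0.6,-3,0,0.4,0,0,-0.04,-0.6,-3,0,0.4,0,0,-0.04,-0.6,-3,0,0.4,0,0,-0.04,-0.6,-3,0,0.4,0,0,-0.024,-0.6,-3,0,0.4,0,0,0,-0.4,-2.6,0,0.4,0,0,0,0,-1.5,0,0.4,0,0,0,0,0,0,0.4,0,0,0,0,0,0,0.4])

```text
time: 23.67
position: [0.5629, -0.0455, 0.2301]
tool_rot: [0.733, 0.68, -0.001, -0.002]
ft_force: [0.0, 0.5, -4.1]
grip_width: 0.0548
grip_force: 40.0
```

```bash
python3 -c "from h import *; pose()"
```

```text
t 23.67 p [562.9 -45.5 230.1] yaw -0.075 F [ 0.   0.5 -4.1] w 54.8 gf 40.0
```

Yaw and position are good. Lowering.

Request:
send_rows(increments=[0,0,0,0.1,0.05,-2,0.4,0,0,0,0,0,-2.5,0.4,0,0,0,0,0,-1.5,0.4,0,0,0,0,0,-0.8,0.4,0,0,0,0,0,0,0.4,0,0,0,0,0,0,0.4,0,0,0,0,0,0,0.4])

```text
time: 24.25
position: [0.5665, -0.044, 0.1638]
tool_rot: [0.732, 0.681, 0.001, 0.001]
ft_force: [0.5, -0.3, -4.7]
grip_width: 0.0548
grip_force: 40.0
```

Request:
send_rows(increments=[0,0,0,-0.1,-0.05,-0.6,0.4,0,0,0,0,0,-0.4,0.4,0,0,0,0,0,0,0.4,0,0,0,0,0,0,0.4])

```text
time: 24.58
position: [0.5645, -0.0448, 0.1528]
tool_rot: [0.732, 0.681, -0.0, -0.0]
ft_force: [0.2, -0.5, -4.0]
grip_width: 0.0549
grip_force: 40.0
```

Request:
send_rows(increments=[0,0,0,0.05,0,-0.2,0.4,0,0,0,0,0,0,0.4,0,0,0,0,0,-0.1,0.4,0,0,0,0,0,0,0.4])

```text
time: 24.92
position: [0.5654, -0.0449, 0.1501]
tool_rot: [0.732, 0.681, 0.0, 0.0]
ft_force: [0.5, -0.1, -2.6]
grip_width: 0.0553
grip_force: 40.0
```

Request:
send_rows(increments=[0,0,0,0,0,-0.1,0.4,0,0,0,0,0,0,0.4,0,0,0,0,0,0,0.4])

```text
time: 25.17
position: [0.5654, -0.045, 0.15]
tool_rot: [0.732, 0.681, 0.0, 0.0]
ft_force: [-2.4, 0.3, 5.2]
grip_width: 0.0547
grip_force: 40.0
```

Request:
send_rows(increments=[0,0,0,0,0,0,1,0,0,0,0,0,0,1,0,0,0,0,0,0,1,0,0,0,0,0,0,1,0,0,0,0,0,0,1,0,0,0,0,0,2,1,0,0,0,0,0,4,1,0,0,0,0,0,4,1,0,0,0,0,0,4,1,0,0,0,0,-3,3,1,0,0,0,0,-4,0,1,0,0,0,0,0,0,1,0,0,0,0,0,0,1])

```text
time: 26.25
position: [0.5652, -0.1161, 0.3186]
tool_rot: [0.734, 0.68, 0.0, 0.0]
ft_force: [-0.6, 0.4, -0.2]
grip_width: 0.0869
grip_force: 0.0
```

Run:
```python
from h import *
pose();c=robot.camera("wrist");save(c,"w8.png")
print("form",topfit(c,.165,.21,.5,.65,-.2,.1),topfit(c,.186,.21,.5,.65,-.2,.1))
print("shelf",topfit(c,.117,.131,.5,.65,-.2,.1))
s=robot.camera("scene");i=s["image"][130:320,200:460];cv2.imwrite("pics/s8.png",cv2.resize(i,(780,570),interpolation=cv2.INTER_CUBIC)[...,::-1])
```

```text
t 26.25 p [ 565.2 -116.1  318.6] yaw -0.076 F [-0.6  0.4 -0.2] w 86.9 gf 0.0
form (5948, array([565.8, -45.9]), array([107.5,  55.3]), 86.0, 'z 179.8') (1333, array([565.8, -46.5]), array([101.8,  54.1]), 86.0, 'z 188.7')
shelf (2877, array([565.2, -44.9]), array([198.9,  59.9]), 85.8, 'z 123.3')
```

View pics/s8.png

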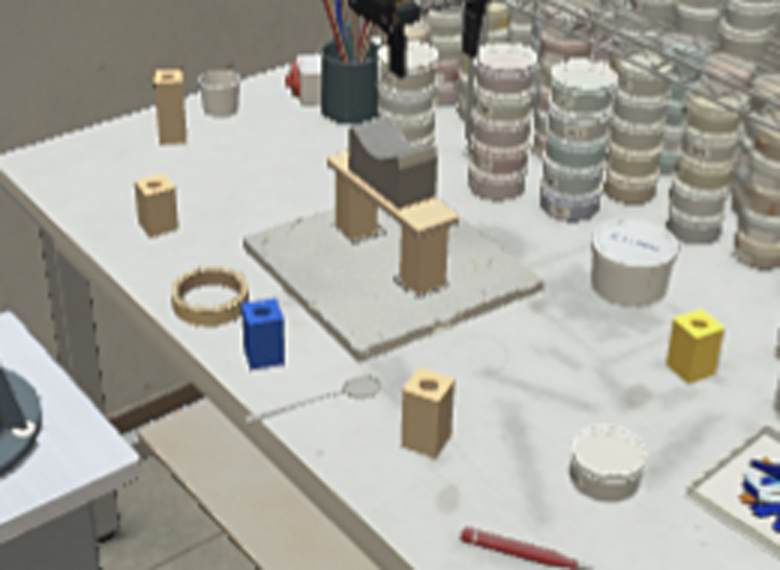

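The picture shows the finished set-up: the form sits upright at (393,165) on the middle of the shelf, which bridges both posts. The short post stands on the bench at (157,205), and nothing else has moved. Handing in.

```bash
python3 -c "from rig import robot; print(robot.hand_in())"
```

```text
the job is handed in; nothing more can be done
None
```

The job is done and handed in at about 26 s: the 90 mm post replaced the short one (now on the bench), the shelf lies level and centred across the two posts, and the form stands upright and lengthwise on its middle, within about 1 mm of the shelf's centre.

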